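# Show the code to the scanner, then snap the cap home and hold it

### The job

Turn the canister in the rotary nest so that its code pad squarely faces the scanner. Then take the brass snap cap, the one with the closed top, and press it down onto the stud on top of the canister until it clicks, keep pressing after the force drops until it is fully home on the shoulder, and finish while still holding that push of about 10 N on the cap: do not let go, do not back off. The code must still face the scanner at the end, and the bush, the flange and the spare cylinder on the table stay standing where they are.

Things in the scene. Friction and masses are not known exactly. Their poses are not given: they have to be found in the camera images.
- canister (a joint): angle of the canister in its nest, rad: 0 when the code pad squarely faces the scanner, positive anticlockwise seen from above; starts between -1.9 and -0.6. It turns freely between stops at +-3, with light friction (about 0.06 N m) and stays where it is left.
- canister_grip (a point): point on the axis of the canister, an upright aluminium cylinder captive in its nest (it only turns), half-way up its plain round grip band (48 mm diameter, 24 mm tall, thin dark grooves). 88 mm above the table, 14 mm below the shoulder (the band's top), 32 mm below the stud's tip. Below the band the code pad stands out. All stands on a grey base plate 280 x 180 x 20 mm.
- code (a point): middle of the code pad's outer face: a raised pad 22 mm wide and 26 mm tall with a white label of black squares on one side of the canister, 30 mm from its axis, 29 mm below canister_grip, its top 16 mm below it. A short dark line on the shoulder lies above it.
- scanner_window (a point): middle of the glass window of the scanner, a fixed black block 62 x 66 x 48 mm on the same base plate; the window is 102 mm from the canister's axis, horizontally, and 62 mm above the base plate's underside; the block's top is 86 mm above the table.
- shoulder (a point): centre of the flat round shoulder (48 mm across) on top of the canister, on its axis, 102 mm above the table: the cap's rim must rest here. The steel snap stud rises from it: 21 mm diameter, 18 mm tall, tapered at the tip, with four spring-loaded balls round it, 10 mm above the shoulder, standing out to 28 mm diameter.
- cap_center (a point): centre (half-way up, 18 mm above its rim) of the loose snap cap: a brass cylinder 39 mm in diameter, 36 mm tall, 70 to 130 g, closed flat top, thin dark groove round its upper part; stands upright on the table, open mouth down. Mouth 24 mm in diameter (lip 3 mm thick), bore behind it 32 mm in diameter, ending 22 mm above the rim.
- cap: the same cap, origin at the centre of its rim (underside), z up. Pushed onto the stud, the lip meets the balls with the rim about 14 mm above the shoulder; the force rises to about 10 N and drops (the click) at about 10 mm; the balls then pull the cap down with up to about 10 N until the rim is about 4 mm up, then it slides freely; push on until the rim rests hard on the rigid shoulder.
- station: the fixed base plate with scanner, nest, canister and stud; origin under the canister's axis at table height, z up, y towards the scanner. The plate reaches 90 mm either way along x, from -70 to 210 mm along y.
- bush_center (a point): centre of a bystander: a brass bush of the cap's outer size (39 mm diameter, 36 mm tall) but open right through (24 mm hole seen from above)
- flange_center (a point): centre (12 mm up) of a bystander: a solid steel flange, 60 mm foot 8 mm thick with a 32 mm hub, 24 mm tall in all
- spare_center (a point): centre of a bystander: a plain aluminium cylinder 48 mm in diameter, 75 mm tall, standing
Not all that is in view belongs to the job. What is shaped like the cap but red or turquoise is not meant.

How it is judged:
On the way, in this order (a step that is already met when the one before it is completed fails the run):
1. the canister is turned until its code pad faces the scanner, before the cap is put on (value of joint canister between -0.17 and 0.17 rad and horizontal distance between cap and shoulder above 0.05 m), for 0.2 s.
2. the cap is pressed past its click, home on the shoulder, under a push (z of cap in the frame of shoulder between -0.003 and 0.002 m and horizontal distance between cap and shoulder below 0.004 m and angle between cap's own z axis and vertical below 0.08 rad and contact force between cap and station above 4 N and contact force between any of the fingers, the arm and cap above 3 N), for 0.3 s.
At the end, for the whole second after the job is handed in: The code faces the scanner within 0.17 rad; the cap sits upright (within 0.08 rad) on the stud, within 4 mm of its axis, its rim within 2 mm of the shoulder; the robot still touches the cap and pushes it so that cap and canister press on one another with more than 4 N, throughout the last second (all of step 2 and value of joint canister between -0.17 and 0.17 rad); the arm keeps its last pose, push and grip.
It fails at once if another loose part (bush, flange, spare) is shifted by more than 30 mm or tipped over (distance of any of bush_center, flange_center, spare_center from where it was at the start of the episode above 0.03 m or angle between any of bush_center, flange_center, spare_center's own z axis and vertical above 0.5 rad).
It also fails if it takes over 54 s, if anything falls off the work surface, if the arm or the gripper's body presses on something with over 40 N, if the wrist force passes 120 N, or if a joint passes its speed limit or range.

### The arm

A 6-joint arm with a two-finger parallel gripper is mounted at the origin on the work surface. World frame = base frame: x ahead of the robot, y to its left, z up, the work surface at z = 0. Lengths are in m, angles in rad, forces in N, time in s.
With the tool pointing down it reaches from about 0.4 to 0.825 m from the base axis. Payload 7 kg.
Tool frame: the origin (TCP) lies midway between the tips of the shut fingers; the grasp point (between the pads) lies 19 mm behind it; z points along the fingers, y is the line along which they close (so a half turn about z gives the same grasp; the last joint's range is limited). The gripper opens to 88 mm and grips with 3 to 60 N. Pads are 19 mm wide; open, the fingers measure 130 mm over their backs; the gripper's body (78 mm by 193 mm) begins 47 mm behind the grasp point.
Start: joints at [1.517, 0.359, 0.012, 0, -1.224, -0.288], TCP at [0.226, 0.636, 0.227] pointing down, gripper open.
Joint ranges: [-3.07, 3.07], [-1.43, 2.12], [-1.02, 1.25], [-3.03, 1.67], [-3.05, -0], [-3.03, 3.03]. Speed limits (rad/s): [2.39, 2.39, 3.01, 3.14, 3.14, 3.14].

### API

Orientations are given as [roll, pitch, yaw] about the fixed x, y, z axes, in that order (R = Rz(yaw) Ry(pitch) Rx(roll)).
In Python, from station import arm, grab_frame, camera_params, spot_in gives the robot as it stands.
- The arm moves only by the shell command python3 -m jog 'ROWS' [FORCE]. ROWS is JSON, a list that holds one entry, the list of rows, each a list of 7 numbers: the shift along the tool's x, y, z in mm, then the turn, a rotation vector about the tool's x, y, z in rad, then the finger opening in mm, from 0 to 87.6. In form: [[[x, y, z, wx, wy, wz, fingers], ...]]. A call has 1 to 20 rows; each row is the pose to reach, as a shift and turn from the pose commanded when the call began, along the tool's axes at that moment; what a row does not reach only later rows make up. A row lasts 1/8 s, in which the tool goes at most 62.5 mm and 10.7 degrees, less where a joint would pass 70% of its speed; a pose out of reach is approached as far as the arm can. A call with a gripper value outside its range is refused whole. The fingers move at their own pace and stop on an object; FORCE is the grip in N (left out, the last holds). Time passes only in rows, so rows that repeat a pose let the fingers close. It gives the time, the measured TCP pose, the force, the opening and the grip force at its end, in the units of the state.
- arm.get_state(): the state, without advancing time (a new reading comes with each control period).
- grab_frame(name): name is "scene" or "top" or "wrist"; returns (picture, depth): 384x512x3 uint8, blue, green, red; 384x512 float32, m along the optical axis (not along the pixel's ray), 0 where there is no reading.
- camera_params(name): a dict with "mtx" (3x3 intrinsics, pixels), "R" (3x3) and "t" (3): a world point X has camera coordinates R X + t. Camera axes: x right, y down, z forward; pixel columns grow to the right and rows downward; lengths in m; the calibration is good to about 2 mm. The wrist camera is an equidistant fisheye: a pixel r from the principal point sees the ray r / f radians off the axis. A picture is of the moment at which its call begins: read the wrist's pose just before it. camera_params takes no time and is no camera call; for the wrist camera it gives the pose at the moment of the call.
- arm.job_done(): hands the job in; it is judged then, once.
Trained networks look in the newest picture that a camera, given by its name, has taken for a name from the list of things; names that differ only in an ending like _2 or _b are one class to them, and where a whole thing is asked for, a point or a joint stands for the part that bears it (a point fixed in the world has none). Each returns a list of dicts, best first, with "confidence" (0 to 1); they miss things now and then, are a little off and sometimes report something else, mostly with a low value. They report only what shows in the picture. A call takes as long as a camera call. They do not tell look-alikes from the thing itself.
- spot_in(query, camera): "uv" ([column, row] in pixels, amid what is visible of it).
The state is a dict: "t": time; "q": joint angles; "qd": joint speeds; "joint_efforts": joint torques, N m; "eef_pos": TCP position; "ee_rot": TCP orientation; "force": force on the tool from outside, world axes, zero at the start; "moment": the same for the moment, N m; "width": finger opening in m; "gripper_force": force on a finger pad.
Only numpy, scipy, OpenCV 4.12 (cv2) and the standard library are available. Lean on these libraries where they do the work, as an engineer would, in place of code of your own. Each camera call takes 0.05 s, during which the arm holds its last target. There are 200 camera calls.

## Working session

There is one attempt and no reset: what is moved stays moved. The work goes in short steps, Python scripts to look and compute and a shell command to move; the robot and the scene stay as the last step left them, time stands still between calls to the robot, and variables do not carry over. Pictures are saved under pics/ and viewed, at most 10 in all, crops included, and the job is handed in when it is done.

```bash
mkdir -p pics; ls
cat > h.py <<'E'
import numpy as np, cv2
from station import arm, grab_frame, camera_params, spot_in
def px2w(cam,uv,d=None,z=None,cp=None):
    p=cp or camera_params(cam); K=np.array(p["mtx"]);R=np.array(p["R"]);t=np.array(p["t"])
    x=(uv[0]-K[0,2])/K[0,0];y=(uv[1]-K[1,2])/K[1,1]
    if cam=="wrist":
        r=np.hypot(x,y); s=np.sin(r)/r if r>1e-9 else 1; ray=np.array([x*s,y*s,np.cos(r)])
    else: ray=np.array([x,y,1.])
    w=R.T@ray; c=-R.T@t
    if d is not None: return c+w*d/ray[2]
    return c+w*(z-c[2])/w[2]
E
python3 - <<'E'
from h import *
s=arm.get_state();print(s)
ims=[]
for c in ("scene","top"):
    im,d=grab_frame(c);ims.append(im);cv2.imwrite(f"pics/{c}0.png",im);np.save(f"{c}0.npy",d)
    for q in("canister_grip","code","scanner_window","shoulder","cap_center","bush_center","flange_center","spare_center"):
        for r in spot_in(q,c)[:3]:
            u=r["uv"];dd=d[int(u[1]),int(u[0])]
            print(c,q,np.round(u),round(r["confidence"],2),np.round(px2w(c,u,d=dd),3))
E
```

```text
pics
{'t': 0.0, 'q': array([ 1.51709739e+00,  3.59376003e-01,  1.10569351e-02, -3.71444274e-04,
       -1.22407527e+00, -2.88084804e-01]), 'qd': array([ 1.85668365e-03,  2.74856464e-04, -1.31720178e-04,  1.94131761e-04,
       -8.10380421e-04, -8.08078640e-05]), 'joint_efforts': array([ 1.22572428e-04, -5.82719564e+01,  2.93043441e+01,  6.99671432e+00,
        6.76073789e-03, -1.74824168e-04]), 'eef_pos': array([0.2261025 , 0.63548856, 0.22562504]), 'ee_rot': array([ 3.13996128e+00, -1.19277094e-04, -3.41910150e-01]), 'force': array([-0.46788054,  0.39976547,  0.57460244]), 'moment': array([-0.07410022, -0.00808516, -0.01243754]), 'gripper_force': 0.0, 'width': 0.08767757534614748}
scene canister_grip [282. 160.] 0.65 [0.577 0.078 0.088]
scene canister_grip [305. 165.] 0.62 [0.561 0.157 0.017]
scene code [284. 158.] 0.6 [0.58  0.081 0.095]
scene scanner_window [305. 166.] 0.8 [0.568 0.152 0.02 ]
scene shoulder [281. 160.] 0.93 [0.577 0.076 0.09 ]
scene cap_center [169. 230.] 0.83 [ 0.602 -0.193  0.034]
scene cap_center [192. 266.] 0.83 [ 0.697 -0.181  0.034]
scene cap_center [139. 270.] 0.73 [ 0.661 -0.273  0.035]
scene bush_center [ 94. 226.] 0.64 [ 0.51  -0.33   0.014]
scene flange_center [160. 185.] 0.85 [ 0.472 -0.171  0.02 ]
scene spare_center [262. 259.] 0.7 [ 0.762 -0.067  0.075]
top canister_grip [198. 214.] 0.91 [0.551 0.09  0.118]
top code [202. 212.] 0.95 [0.555 0.083 0.116]
top scanner_window [174. 212.] 0.96 [0.562 0.159 0.022]
top shoulder [201. 217.] 0.58 [0.547 0.087 0.099]
top cap_center [333. 199.] 0.84 [ 0.59  -0.199  0.034]
top cap_center [321. 157.] 0.84 [ 0.683 -0.173  0.036]
top cap_center [285. 204.] 0.82 [ 0.578 -0.092  0.035]
top bush_center [390. 231.] 0.83 [ 0.519 -0.332  0.001]
top flange_center [319. 257.] 0.59 [ 0.46  -0.167  0.021]
top flange_center [391. 229.] 0.49 [ 0.524 -0.336 -0.001]
top spare_center [272. 133.] 0.85 [ 0.728 -0.061  0.077]
```

Run:
```python
import cv2
a=cv2.imread("pics/scene0.png")[100:330,50:400];b=cv2.imread("pics/top0.png")[90:300,90:440]
import numpy as np
o=np.vstack([cv2.resize(a,(700,460))[:, :],])
cv2.imwrite("pics/v1.png",o);cv2.imwrite("pics/v2.png",cv2.resize(b,None,fx=2,fy=2,interpolation=cv2.INTER_CUBIC))
```

```text
(no output)
```

View pics/v1.png

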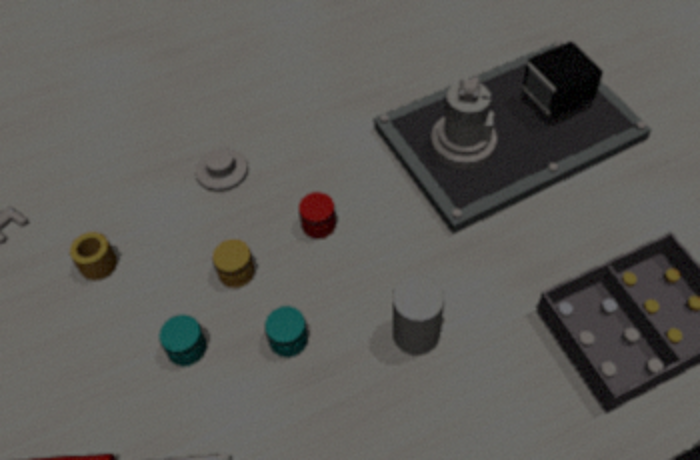

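View pics/v2.png

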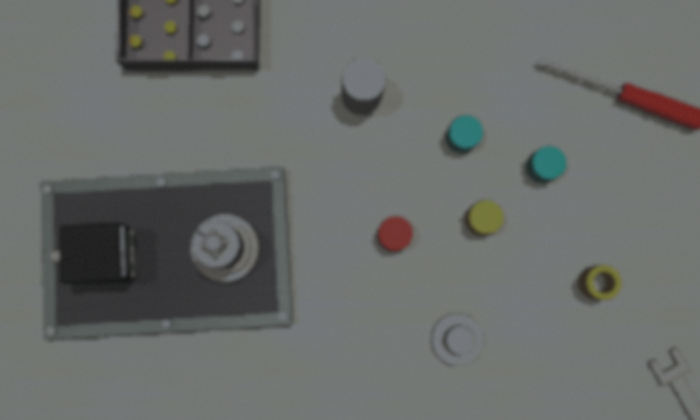

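Candidates for the cap in top (u,v): yellow closed (333,199), yellow with hole (391,231), turquoise (321,157) and (362,172), red (285,204). Only (333,199) is brass with a closed top, and (391,231) is the open bush. I'll confirm this with a wrist crop when close. First I'll work out the station pose and the first move.

```bash
cat >> h.py <<'E'
from scipy.spatial.transform import Rotation as Ro
def plan(x,y,z,yaw):
    "tool-frame shift mm + rotvec from measured pose to TCP xyz, tool down with yaw"
    s=arm.get_state(); R=Ro.from_euler("xyz",s["ee_rot"])
    T=Ro.from_euler("xyz",[np.pi,0,yaw])
    d=R.inv().apply(np.array([x,y,z])-s["eef_pos"])*1000
    return np.round(d,1),np.round((R.inv()*T).as_rotvec(),4)
E
python3 - <<'E'
from h import *
d=np.load("top0.npy"); 
P=[px2w("top",(90+u/2,90+v/2),z=.02) for u,v in((43,184),(284,169),(290,324),(48,338))]
print(np.round(P,3))
H,W=d.shape
K=np.array([px2w("top",(u,v),d=d[v,u]) for v in range(170,260) for u in range(105,235)])
m=(K[:,2]>.095)&(K[:,2]<.108);print("shoulder",m.sum(),np.median(K[m],0),(K[m].min(0)+K[m].max(0))/2,np.ptp(K[m],axis=0))
m=(K[:,2]>.076)&(K[:,2]<.092)&(K[:,1]>.13);print("scanner top",m.sum(),cv2.minAreaRect((K[m][:,:2]*1000).astype(np.float32)))
m=(K[:,2]>.014)&(K[:,2]<.026);print("plate",cv2.minAreaRect((K[m][:,:2]*1000).astype(np.float32)))
K=np.array([px2w("top",(u,v),d=d[v,u]) for v in range(180,220) for u in range(312,352)])
m=(K[:,2]>.03);print("cap",(K[m].min(0)+K[m].max(0))/2,np.ptp(K[m],axis=0))
print(plan(.55,.09,.26,-.34))
s=arm.get_state();p=camera_params("wrist");c=-np.array(p["R"]).T@p["t"];print("wristcam rel tool",Ro.from_euler("xyz",s["ee_rot"]).inv().apply(c-s["eef_pos"]), Ro.from_euler("xyz",s["ee_rot"]).inv().apply(np.array(p["R"])[2]))
E
```

```text
[[0.631 0.304 0.02 ]
 [0.647 0.028 0.02 ]
 [0.472 0.021 0.02 ]
 [0.457 0.292 0.02 ]]Traceback (most recent call last):
  File "<stdin>", line 6, in <module>
  File "h.py", line 4, in px2w
    p=cp or camera_params(cam); K=np.array(p["mtx"]);R=np.array(p["R"]);t=np.array(p["t"])
            ~~~~~~~~~~~~~^^^^^
ValueError: time passes only in moves, steps and waits
```

```bash
cat > an.py <<'E'
from h import *
d=np.load("top0.npy"); cp=camera_params("top")
f=lambda v0,v1,u0,u1:np.array([px2w("top",(u,v),d=d[v,u],cp=cp) for v in range(v0,v1) for u in range(u0,u1)])
K=f(170,260,105,235)
m=(K[:,2]>.095)&(K[:,2]<.108);print("shoulder",m.sum(),np.median(K[m],0),(K[m].min(0)+K[m].max(0))/2,np.ptp(K[m],axis=0))
m=(K[:,2]>.076)&(K[:,2]<.092)&(K[:,1]>.13);print("scanner top",m.sum(),cv2.minAreaRect((K[m][:,:2]*1000).astype(np.float32)))
m=(K[:,2]>.014)&(K[:,2]<.026);print("plate",cv2.minAreaRect((K[m][:,:2]*1000).astype(np.float32)))
K=f(180,220,312,352)
m=(K[:,2]>.03);print("cap",(K[m].min(0)+K[m].max(0))/2,np.ptp(K[m],axis=0))
print(plan(.55,.09,.26,-.34))
s=arm.get_state();p=camera_params("wrist");c=-np.array(p["R"]).T@p["t"];print("wristcam rel tool",Ro.from_euler("xyz",s["ee_rot"]).inv().apply(c-s["eef_pos"]), Ro.from_euler("xyz",s["ee_rot"]).inv().apply(np.array(p["R"])[2]))
E
python3 an.py
```

```text
shoulder 328 [0.55644055 0.09077624 0.1008162 ] [0.55770207 0.09321721 0.10096532] [0.04743934 0.04607173 0.01183249]
scanner top 960 ((549.9937133789062, 226.39854431152344), (62.98093795776367, 68.35621643066406), 1.6289469003677368)
plate ((553.802001953125, 163.24105834960938), (180.0580291748047, 280.4661560058594), 3.3885974884033203)
cap [ 0.55770925 -0.11948095  0.46444121] [0.10412097 0.19195161 0.86711952]
(array([488. , 405.8, -33.4]), array([-0.    ,  0.    , -0.0018]))
wristcam rel tool [ 0.07113816 -0.00078097 -0.15937862] [-2.62687891e-01 -2.92876186e-05  9.64880859e-01]
```

```bash
python3 -c "
from h import *
print(plan(.558,.093,.2,.3))"
```

```text
(array([494.5, 400.3,  26.6]), array([-0.    , -0.    , -0.6418]))
```

```bash
python3 -m jog '[[[49,40,3,0,0,-0.06,87],[98,80,5,0,0,-0.13,87],[147,120,8,0,0,-0.19,87],[196,160,11,0,0,-0.26,87],[245,200,13,0,0,-0.32,87],[295,240,16,0,0,-0.38,87],[345,280,19,0,0,-0.45,87],[395,320,22,0,0,-0.51,87],[445,360,24,0,0,-0.58,87],[494.5,400.3,26.6,0,0,-0.642,87],[494.5,400.3,26.6,0,0,-0.642,87],[494.5,400.3,26.6,0,0,-0.642,87]]]'
cat > wl.py <<'E'
from h import *
import sys
n=sys.argv[1]; cp=camera_params("wrist"); im,d=grab_frame("wrist"); cv2.imwrite(f"pics/{n}.png",im); np.savez(f"{n}.npz",d=d,R=cp["R"],t=cp["t"],mtx=cp["mtx"])
for q in sys.argv[2:]:
    for r in spot_in(q,"wrist")[:3]:
        u=r["uv"];dd=d[int(u[1]),int(u[0])]
        print(q,np.round(u),round(r["confidence"],2),dd,np.round(px2w("wrist",u,d=dd,cp=cp),4))
E
python3 wl.py w1 code shoulder canister_grip scanner_window; python3 -c "
import cv2
cv2.imwrite('pics/w1b.png',cv2.resize(cv2.imread('pics/w1.png'),(768,576)))"
```

```text
t: 2.4
eef_pos: [0.5581, 0.0923, 0.1997]
ee_rot: [-3.142, 0.0, 0.298]
force: [0.4, -0.0, 0.6]
width: 0.0869
gripper_force: 0.0
code [250. 186.] 0.62 0.24943095 [0.5701 0.0979 0.1165]
shoulder [248. 186.] 0.83 0.25051728 [0.5698 0.099  0.1154]
shoulder [446. 208.] 0.44 0.3592847 [ 0.5996 -0.1819  0.0174]
canister_grip [248. 190.] 0.91 0.24994971 [0.5669 0.0985 0.1168]
scanner_window [201. 161.] 0.69 0.33952308 [0.5609 0.1551 0.021 ]
```

View pics/w1b.png

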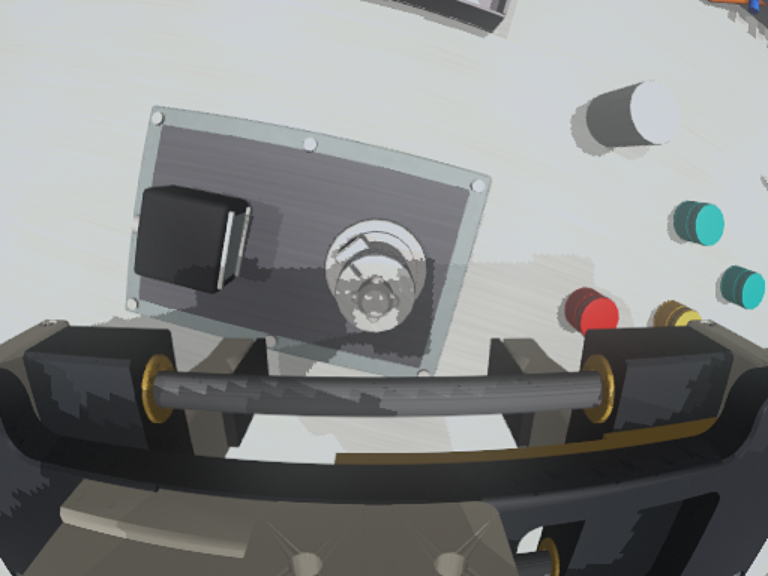

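The code pad shows at about (350,243) in the 768-wide view, upper left of the canister. The shoulder line is at about (353,268) and the stud at (375,298).

```bash
cat > an2.py <<'E'
from h import *
import sys
n,r0,r1,c0,c1=sys.argv[1],*map(int,sys.argv[2:6])
z=np.load(n+".npz");cp={k:z[k] for k in("R","t","mtx")};d=z["d"]
P=np.array([[*px2w("wrist",(u,v),d=d[v,u],cp=cp),u,v] for v in range(r0,r1) for u in range(c0,c1) if d[v,u]>0])
np.save("P.npy",P)
E
python3 an2.py w1 130 230 205 300
python3 - <<'E'
from h import *
P=np.load("P.npy")
def fit(m,r):
    from scipy.optimize import least_squares
    h=cv2.convexHull((P[m][:,:2]*1000).astype(np.float32))[:,0]
    s=least_squares(lambda p:np.hypot(h[:,0]-p[0],h[:,1]-p[1])-p[2],[558,93,r],loss="soft_l1");return s.x,s.cost
z=P[:,2]; near=np.hypot(P[:,0]-.558,P[:,1]-.093)<.04
m=near&(abs(z-.102)<.002);print("sh",m.sum(),np.median(z[m]),fit(m,24))
m=near&(z>.117);print("stud",m.sum(),z[near].max(),P[m].mean(0),fit(m,9))
c=np.array([.5579,.0933])
m=near&(abs(z-.072)<.0025)&(np.hypot(*(P[:,:2]-c).T)>.0245);print("padtop",m.sum(),P[m].mean(0));v=P[m].mean(0)[:2]-c;print(np.degrees(np.arctan2(v[1],v[0])),np.hypot(*v))
z0=np.load("w1.npz");cp={k:z0[k] for k in("R","t","mtx")}
for uv in((346/1.5,273/1.5),(361/1.5,262/1.5),(353.5/1.5,268/1.5)): 
  w=px2w("wrist",uv,z=.102,cp=cp)[:2];v=w-c;print("line",w,np.degrees(np.arctan2(v[1],v[0])),np.hypot(*v))
im=cv2.imread("pics/w1.png")[140:230,205:300];cv2.imwrite("pics/c1.png",cv2.resize(im,None,fx=6,fy=6,interpolation=cv2.INTER_CUBIC))
E
```

```text
sh 1315 0.1031314190447426 (array([558.67353709,  94.70196436,  23.76556482]), np.float64(0.8191915456122845))
stud 456 0.12297432123527607 [5.59426588e-01 9.48233114e-02 1.20255591e-01 2.49642544e+02
 2.00392544e+02] (array([558.65415654,  94.7618328 ,  10.57440058]), np.float64(3.936002464338702))
padtop 181 [5.74149248e-01 1.16012031e-01 7.28537159e-02 2.33607735e+02
 1.66878453e+02]
54.41829969469507 0.027926231569084994
line [0.56565602 0.11444588] 69.85763976121402 0.02252341036953141
line [0.57459891 0.1078305 ] 41.028064731824635 0.022135694068486936
line [0.56985187 0.11103946] 56.030081692274884 0.021390083001783054
```

View pics/c1.png

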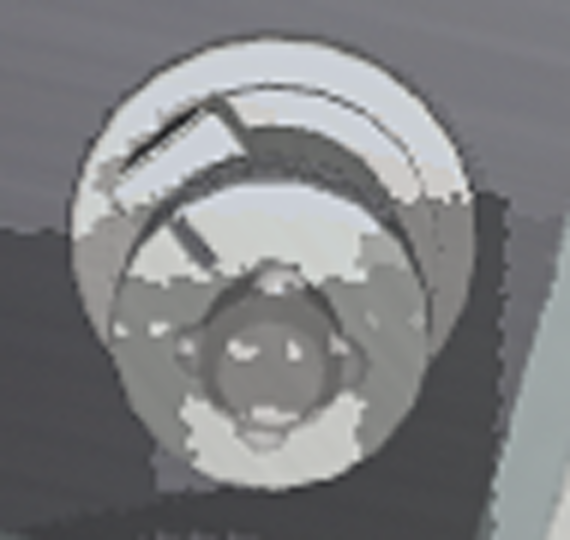

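```bash
python3 -m jog '[[[0.7,-1.6,40,0,0,0,87],[0.7,-1.6,80,0,0,0,87],[0.7,-1.6,115,0,0,0,87],[0.7,-1.6,123.5,0,0,0,87],[0.7,-1.6,123.5,0,0,0,44],[0.7,-1.6,123.5,0,0,0,44],[0.7,-1.6,123.5,0,0,0,44],[0.7,-1.6,123.5,0,0,0,44],[0.7,-1.6,123.5,0,0,0,44],[0.7,-1.6,123.5,0,0,0,44]]]' 20; python3 -c "
from h import *
s=arm.get_state();print(s['force'],s['moment'],s['eef_pos'])"
```

```text
t: 3.9
eef_pos: [0.5586, 0.0942, 0.0771]
ee_rot: [3.141, -0.001, 0.3]
force: [1.4, -5.5, 4.7]
width: 0.0475
gripper_force: 20.0
[ 1.38903068 -5.49841428  4.73305501] [-1.91189016 -0.53645891  0.04189694] [0.55861122 0.09417333 0.07705171]
```

```bash
python3 -m jog '[[[0,0.5,0,0,0,-0.09,44],[0,0.5,0,0,0,-0.18,44],[0,0.5,0,0,0,-0.27,44],[0,0.5,0,0,0,-0.36,44],[0,0.5,0,0,0,-0.45,44],[0,0.5,0,0,0,-0.54,44],[0,0.5,0,0,0,-0.63,44],[0,0.5,0,0,0,-0.686,44],[0,0.5,0,0,0,-0.686,44],[0,0.5,0,0,0,-0.686,44],[0,0.5,0,0,0,-0.686,44]]]' ; python3 -c "
from h import *
s=arm.get_state();print(s['force'],s['moment'],s['eef_pos'])"
```

```text
t: 5.28
eef_pos: [0.5584, 0.0945, 0.0771]
ee_rot: [3.141, -0.001, 0.986]
force: [-1.5, -1.0, 6.5]
width: 0.0481
gripper_force: 20.0
[-1.49210967 -0.97826718  6.48715864] [-0.31014718  0.55162931  0.09141505] [0.55841326 0.09448634 0.07706208]
```

```bash
python3 -m jog '[[[0,0,0,0,0,0,87],[0,0,0,0,0,0,87],[0,0,0,0,0,0,87],[0,0,0,0,0,0,87],[0,0,-40,0,0,0,87],[0,0,-80,0,0,0,87],[0,0,-123,0,0,0.2,87],[0,0,-123,0,0,0.4,87],[0,0,-123,0,0,0.6,87],[0,0,-123,0,0,0.686,87],[0,0,-123,0,0,0.686,87]]]' ; python3 wl.py w2 code
python3 an2.py w2 130 230 205 300
python3 - <<'E'
from h import *
from scipy.optimize import least_squares
P=np.load("P.npy")
z=P[:,2]; near=np.hypot(P[:,0]-.558,P[:,1]-.093)<.04
m=near&(abs(z-.1025)<.0025)
h=cv2.convexHull((P[m][:,:2]*1000).astype(np.float32))[:,0]
s=least_squares(lambda p:np.hypot(h[:,0]-p[0],h[:,1]-p[1])-24,[558,93],loss="soft_l1");print(s.x,s.cost);c=s.x/1000
m=near&(abs(z-.072)<.0025)&(np.hypot(*(P[:,:2]-c).T)>.0245);print("padtop",m.sum(),P[m].mean(0));v=P[m].mean(0)[:2]-c;print(np.degrees(np.arctan2(v[1],v[0])),np.hypot(*v))
im=cv2.imread("pics/w2.png")[110:230,140:300];cv2.imwrite("pics/c2.png",cv2.resize(im,None,fx=4.5,fy=4.5,interpolation=cv2.INTER_CUBIC))
E
```

```text
t: 6.65
eef_pos: [0.5582, 0.0943, 0.1994]
ee_rot: [-3.142, 0.0, 0.301]
force: [0.3, 0.6, -0.2]
width: 0.0869
gripper_force: 0.0
code [250. 187.] 0.95 0.0 [0.6265 0.1158 0.3588]
[558.95099784  94.70547857] 2.569013810123896
padtop 130 [5.57501106e-01 1.21781656e-01 7.27585648e-02 2.25192308e+02
 1.81761538e+02]
93.06518144765745 0.027114969196465995
```

View pics/c2.png

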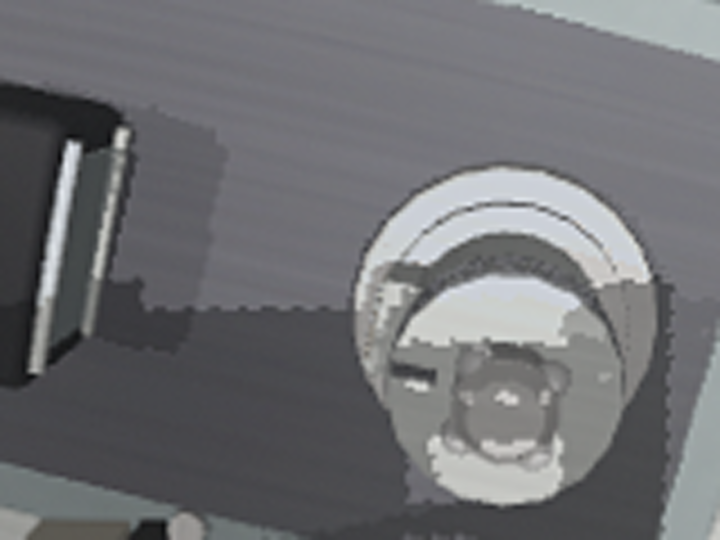

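```bash
python3 -c "
from h import *
print(plan(.592,-.198,.16,-.87))"
```

```text
(array([-55.1, 289. ,  39.4]), array([0.0000e+00, 1.0000e-04, 1.1731e+00]))
```

```bash
python3 -m jog '[[[-9,48,0,0,0,0.17,87],[-18,96,0,0,0,0.34,87],[-27,145,0,0,0,0.51,87],[-37,193,10,0,0,0.68,87],[-46,241,20,0,0,0.85,87],[-55,289,30,0,0,1.02,87],[-55,289,39,0,0,1.17,87],[-55,289,39,0,0,1.173,87],[-55,289,39,0,0,1.173,87],[-55,289,39,0,0,1.173,87]]]' ; python3 wl.py w3 cap_center bush_center
python3 an2.py w3 100 260 150 380
python3 - <<'E'
from h import *
from scipy.optimize import least_squares
P=np.load("P.npy");c=np.array([.592,-.198])
m=(np.hypot(*(P[:,:2]-c).T)<.035)&(abs(P[:,2]-.036)<.005)
h=cv2.convexHull((P[m][:,:2]*1000).astype(np.float32))[:,0]
s=least_squares(lambda p:np.hypot(h[:,0]-p[0],h[:,1]-p[1])-p[2],[592,-198,19.5],loss="soft_l1");print(m.sum(),s.x,s.cost,np.median(P[m],0),np.ptp(P[m],axis=0))
u,v=np.median(P[m],0)[3:].astype(int);im=cv2.imread("pics/w3.png")
cv2.imwrite("pics/c3.png",cv2.resize(im,(640,480)) )
print(plan(s.x[0]/1000,s.x[1]/1000,.005,-.87))
E
```

```text
t: 8.0
eef_pos: [0.5916, -0.1974, 0.1612]
ee_rot: [-3.141, -0.001, -0.869]
force: [0.3, 0.3, -0.2]
width: 0.0871
gripper_force: 0.0
cap_center [166. 139.] 0.74 0.2770106 [ 0.6889 -0.1817  0.039 ]
cap_center [250. 187.] 0.73 0.29179463 [ 0.5947 -0.1969  0.0369]
cap_center [205. 246.] 0.68 0.32473543 [ 0.5879 -0.1101  0.022 ]
bush_center [381. 139.] 0.62 0.31377593 [ 0.5118 -0.3309  0.0008]
1198 [ 593.33174002 -197.34687859   19.27149525] 0.4644264466364427 [ 5.93876165e-01 -1.98048682e-01  3.71663694e-02  2.51000000e+02
  1.87000000e+02] [3.86408553e-02 3.82757983e-02 8.77538101e-03 3.90000000e+01
 3.80000000e+01]
(array([  0.9,  -1.4, 156. ]), array([-0.0006, -0.0005, -0.0009]))
```

View pics/c3.png

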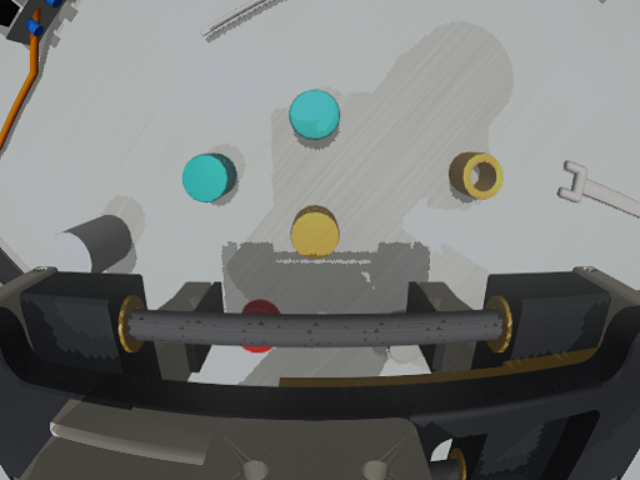

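The cap, brass with a closed top, is at (314,231). The bush with the hole is at (477,175), and the turquoise and red parts are decoys. I'll grasp it now.

```bash
python3 -m jog '[[[0.8,-1.2,50,0,0,0,87],[0.8,-1.2,100,0,0,0,87],[0.8,-1.2,140,0,0,0,87],[0.8,-1.2,156,0,0,0,87],[0.8,-1.2,156,0,0,0,60],[0.8,-1.2,156,0,0,0,50],[0.8,-1.2,156,0,0,0,43],[0.8,-1.2,156,0,0,0,35],[0.8,-1.2,156,0,0,0,35],[0.8,-1.2,156,0,0,0,35],[0.8,-1.2,156,0,0,0,35],[0.8,-1.2,156,0,0,0,35]]]' 50; python3 -c "
from h import *
s=arm.get_state();print(s['force'],s['moment'],s['eef_pos'],s['ee_rot'])
print(plan(.5585,.0945,.19,-.87))"
```

```text
t: 9.65
eef_pos: [0.5928, -0.198, 0.0048]
ee_rot: [-3.142, -0.0, -0.873]
force: [-1.9, 0.6, 5.5]
width: 0.0376
gripper_force: 50.0
[-1.87099339  0.60826842  5.49317055] [ 0.22293134  0.60246941 -0.02049072] [ 0.59276816 -0.1979534   0.00482183] [-3.14151952e+00 -2.45983901e-04 -8.72683578e-01]
(array([-246. , -161.7, -185.2]), array([-0.0001, -0.0002, -0.0027]))
```

```bash
python3 -m jog '[[[0,0,-50,0,0,0,35],[0,0,-110,0,0,0,35],[-35,-23,-160,0,0,0,35],[-80,-53,-165,0,0,0,35],[-126,-83,-165,0,0,0,35],[-172,-113,-165,0,0,0,35],[-215,-141,-165,0,0,0,35],[-240,-158,-160,0,0,0,35],[-246,-161.7,-155,0,0,0,35],[-246,-161.7,-155,0,0,0,35],[-246,-161.7,-155,0,0,0,35],[-246,-161.7,-155,0,0,0,35]]]'; python3 wl.py w4
python3 an2.py w4 100 300 150 380
python3 - <<'E'
from h import *
from scipy.optimize import least_squares
s=arm.get_state();e=s["eef_pos"];print(s['force'],e,s['ee_rot'])
P=np.load("P.npy")
m=(np.hypot(*(P[:,:2]-e[:2]).T)<.025)&(abs(P[:,2]-e[2]-.031)<.008);print(m.sum(),np.median(P[m],0))
h=cv2.convexHull((P[m][:,:2]*1000).astype(np.float32))[:,0]
r=least_squares(lambda p:np.hypot(h[:,0]-p[0],h[:,1]-p[1])-19.3,[558,94],loss="soft_l1");print("cap top",r.x,r.cost,np.ptp(P[m],axis=0))
im=cv2.imread("pics/w4.png")[110:300,140:360];cv2.imwrite("pics/c4.png",cv2.resize(im,None,fx=3,fy=3))
E
```

```text
t: 11.15
eef_pos: [0.5587, 0.0936, 0.1596]
ee_rot: [-3.141, -0.0, -0.874]
force: [-0.5, 0.7, -0.8]
width: 0.0375
gripper_force: 50.0
[ 0.79632632  0.02950705 -0.6533376 ] [0.55863035 0.09366005 0.15957796] [-3.14148854e+00 -7.14010847e-05 -8.74040377e-01]
2769 [5.61619081e-01 9.08887097e-02 1.91671136e-01 2.52000000e+02
 2.48000000e+02]
cap top [560.9012171   94.98155484] 27.180142924342782 [4.41512164e-02 4.33110630e-02 1.59359614e-02 9.70000000e+01
 7.40000000e+01]
```

View pics/c4.png

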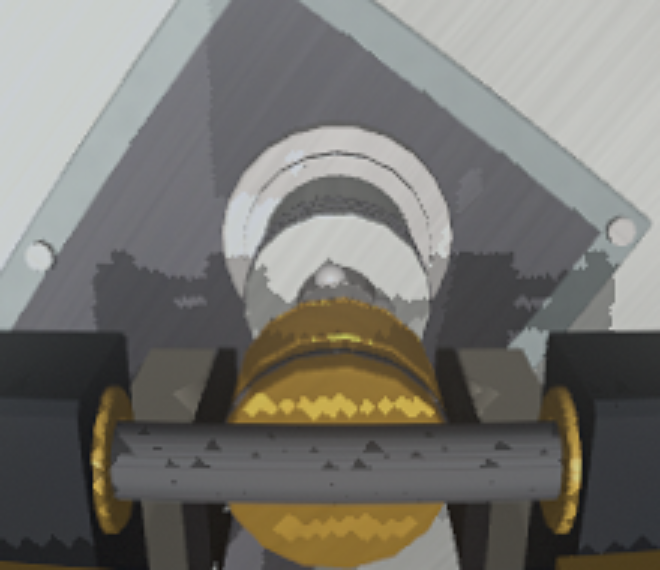

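```bash
python3 -m jog '[[[-0.4,-0.5,15,0,0,0,35],[-0.4,-0.5,28,0,0,0,35],[-0.4,-0.5,33,0,0,0,35],[-0.4,-0.5,35,0,0,0,35],[-0.4,-0.5,37,0,0,0,35],[-0.4,-0.5,37,0,0,0,35],[-0.4,-0.5,37,0,0,0,35]]]'; python3 -c "
from h import *
s=arm.get_state();print(s['force'],s['moment'],s['eef_pos'])"
```

```text
t: 12.08
eef_pos: [0.5587, 0.0952, 0.1228]
ee_rot: [-3.141, -0.0, -0.873]
force: [0.4, -0.9, -0.8]
width: 0.0375
gripper_force: 50.0
[ 0.41764449 -0.9258347  -0.77786739] [0.04632488 0.04865735 0.03149108] [0.55871365 0.09521957 0.12276685]
```

```bash
python3 -m jog '[[[0.4,0.4,0,0,0,0,35],[0.4,0.4,1,0,0,0,35],[0.4,0.4,2,0,0,0,35],[0.4,0.4,3,0,0,0,35],[0.4,0.4,4,0,0,0,35],[0.4,0.4,4,0,0,0,35]]]'; python3 -c "
from h import *
s=arm.get_state();print(s['force'],s['moment'],s['eef_pos'])"
```

```text
t: 12.82
eef_pos: [0.5587, 0.0942, 0.119]
ee_rot: [3.142, -0.001, -0.873]
force: [-1.6, -2.5, 5.4]
width: 0.0382
gripper_force: 50.0
[-1.6205282  -2.53105243  5.35062516] [-0.95916118  0.48390995  0.02599625] [0.55868906 0.09421366 0.11900073]
```

```bash
python3 -m jog '[[[0,0.3,1,0,0,0,35],[0,0.3,2,0,0,0,35],[0,0.3,3,0,0,0,35],[0,0.3,4,0,0,0,35],[0,0.3,5,0,0,0,35],[0,0.3,6,0,0,0,35],[0,0.3,6,0,0,0,35]]]'; python3 -c "
from h import *
s=arm.get_state();print(s['force'],s['moment'],s['eef_pos'])"
```

```text
t: 13.7
eef_pos: [0.5578, 0.0942, 0.1116]
ee_rot: [3.14, 0.001, -0.873]
force: [2.9, -2.6, -7.4]
width: 0.038
gripper_force: 50.0
[ 2.87985678 -2.60998883 -7.4001054 ] [-0.74014984 -0.70325662  0.01038335] [0.55782281 0.09420317 0.11159233]
```

It clicked: the force is now −7.4 N and the rim is about 5 mm up. I'll carry on down to the shoulder.

```bash
python3 -m jog '[[[0,0,1,0,0,0,35],[0,0,2,0,0,0,35],[0,0,3,0,0,0,35],[0,0,4,0,0,0,35],[0,0,4,0,0,0,35],[0,0,4,0,0,0,35]]]'; python3 -c "
from h import *
s=arm.get_state();print(s['force'],s['moment'],s['eef_pos'])"
```

```text
t: 14.45
eef_pos: [0.5584, 0.0944, 0.1086]
ee_rot: [-3.141, -0.0, -0.873]
force: [-1.1, -0.1, -0.4]
width: 0.0376
gripper_force: 50.0
[-1.13036665 -0.08205177 -0.41536721] [ 0.00173885 -0.00348957  0.04513541] [0.55839447 0.09444933 0.10859467]
```

Lateral force is near zero and the cap slides freely. Next I'll press gently, in small steps.

```bash
python3 -m jog '[[[0,0,0.5,0,0,0,35],[0,0,1,0,0,0,35],[0,0,1.5,0,0,0,35],[0,0,1.5,0,0,0,35],[0,0,1.5,0,0,0,35]]]'; python3 -c "
from h import *
s=arm.get_state();print(s['force'],s['moment'],s['eef_pos'])"
```

```text
t: 15.08
eef_pos: [0.5583, 0.0944, 0.1069]
ee_rot: [3.142, 0.0, -0.873]
force: [-0.3, 0.4, 0.1]
width: 0.0376
gripper_force: 50.0
[-0.32338639  0.43707033  0.12347044] [ 0.08000762 -0.04431008 -0.02276475] [0.5582936  0.09437554 0.10693385]
```

```bash
python3 -m jog '[[[0,0,0.3,0,0,0,35],[0,0,0.6,0,0,0,35],[0,0,0.9,0,0,0,35],[0,0,0.9,0,0,0,35],[0,0,0.9,0,0,0,35]]]'; python3 -c "
from h import *
s=arm.get_state();print(s['force'],s['moment'],s['eef_pos'])"
```

```text
t: 15.7
eef_pos: [0.5584, 0.0943, 0.1068]
ee_rot: [-3.141, -0.0, -0.873]
force: [-2.9, -1.1, 7.1]
width: 0.0375
gripper_force: 50.0
[-2.93432397 -1.0730208   7.08928883] [-0.18780577  0.96965341 -0.07237811] [0.55842254 0.09433823 0.10680199]
```

```bash
python3 -m jog '[[[0,0,0.2,0,0,0,35],[0,0,0.4,0,0,0,35],[0,0,0.4,0,0,0,35],[0,0,0.4,0,0,0,35],[0,0,0.4,0,0,0,35],[0,0,0.4,0,0,0,35]]]'; python3 wl.py w5
python3 an2.py w5 100 300 150 380; python3 -c "
from h import *
s=arm.get_state();print(s['force'],s['moment'],s['eef_pos'])
im,d=grab_frame('scene');a=cv2.resize(im[120:190,240:330],None,fx=5,fy=5,interpolation=2);b=cv2.resize(cv2.imread('pics/w5.png')[90:240,130:350],(440,350))
b=cv2.resize(b,(440,350));cv2.imwrite('pics/c5.png',np.hstack([a[:, :350],b]));print(a.shape)"
```

```text
t: 16.45
eef_pos: [0.5584, 0.0943, 0.1068]
ee_rot: [-3.141, -0.001, -0.872]
force: [-3.9, 0.3, 9.0]
width: 0.0377
gripper_force: 50.0
[-4.07991057 -0.65631521  9.39357937] [-0.15468999  1.46770815 -0.01686061] [0.55845336 0.09431062 0.10679024]
(350, 450, 3)
```

View pics/c5.png

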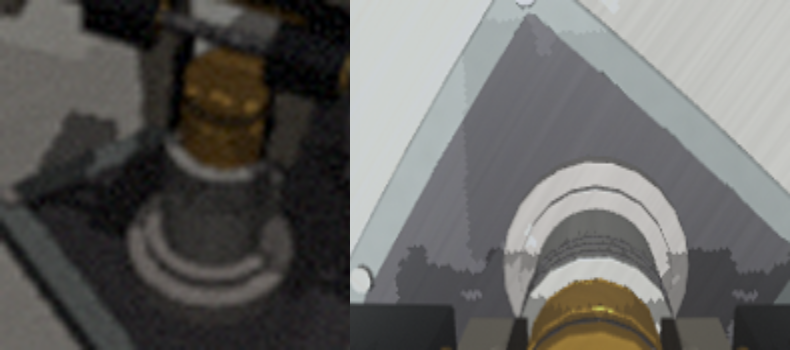

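The cap sits flat on the shoulder: rim height is about 102.0 mm and the push is a steady 9 N. The yaw didn't change while pressing, so the code should still face the scanner. Handing in.

```bash
python3 -c "
from station import arm
print(arm.job_done())"
```

```text
the job is handed in; nothing more can be done
None
```

I handed the job in with the brass cap clicked on and seated on the shoulder under a held push of about 9 N; the code measured within about 1° of the scanner before capping, but it was hidden from the cameras at the end, so I didn't re-check it.

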